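# Click the hook rail onto its stand

### The job

Take the chrome hook rail off its white rest and slide its open end onto the stand's stub until the red spring button has popped up through the rail's hole, then let go so that it stays locked on. Push gently and stop as soon as it locks, never force it, and leave the trimmer, the guard comb and the tweezer case where they are.

Things in the scene. Friction and masses are not known exactly. Their poses are not given: they have to be found in the camera images.
- rail_mid (a point): Centre of the loose chrome hook rail: a square tube 22 mm wide and high, 200 mm long plus a 5 mm black end cap, about 160 g. x axis along the tube to the open mouth, z up out of the face with the hole. Starts level, hole up, across the two ridges of the rest, axis 51 mm above the ledge. Grip here from above across its 22 mm width. Two small hooks hang 22 mm below, 18 and 84 mm towards the cap.
- rail_hole (a point): Hole in the rail's top face, 13 mm along the tube by 12 mm wide; this point is on the tube's axis under it, 40 mm from the rail's centre towards the mouth. Same axes as the rail.
- rail_mouth (a point): Centre of the rail's open mouth, 100 mm from its centre; bore 18 mm square, walls 2 mm. The last 14 mm of the top face is a lip flaring up to 6 mm above the face: it presses the button down as it slides over. Same axes.
- stand: Heavy fixed chrome stand. Origin on the ledge under the post face from which the stub comes out; z up, x is the direction in which the rail is pushed on. Post 32 mm wide, x from 0 to 28 mm, top 117 mm above the ledge; dark foot plate 10 mm thick, x from -100 to 40 mm, 100 mm wide. More than 25 N between rail and stand is forcing it.
- stub_root (a point): Where the axis of the square stub (16 by 16 mm) leaves the post, 100 mm above the ledge; same axes as the stand. The stub points to -x, its last 12 mm tapers to 8 mm. How far it sticks out was set by hand and is not measured: tip 95 to 145 mm from here; it slips only above 80 N. Button on top, 30 mm from the tip. Rail hole up and in line when locked, its centre 103 to 157 mm from here.
- button (a joint): How far the red spring button (9 mm across, 5.7 mm above the stub) is pressed in, m: 0 = up, 0.0075 = fully in; under the tube wall 0.004 or more, popped up in the hole about 0. Spring 2 to 4 N. Riding over it takes up to about 8 N of push; once it is in the hole its straight sides stop the rail firmly both ways (about 2 mm play each way); tugs under 5 N are safe.
- rest: Fixed white plastic rest, 150 by 70 mm, origin on the ledge under its centre, x along the rail. Two ridges, 10 mm thick and 50 mm wide across the rail, stand at x = +45 and -45 mm, tops 40 mm above the ledge; base 8 mm thick.
- trimmer_mid (a point): Middle of the silver beard trimmer (30 by 36 by 119 mm, top 124 mm above the ledge) standing loose in its white dock. Leave it alone.
- comb_mid (a point): Middle of the loose blue guard comb, 30 by 42 by 24 mm, lying on the ledge. Leave it alone.
- case_mid (a point): Middle of the loose stainless steel tweezer case, 24 by 105 by 13 mm, lying on the ledge. Leave it alone.
There are look-alikes about, which are no part of the job. Leave any blue look-alike of the part that bears rail_mid alone. There is more than one size of the stand; the job needs the larger.

How it is judged (in metres and radians):
On the way, in this order (a step that is already met when the one before it is completed fails the run):
1. the rail has been lifted off its rest (height (world z) of rail_mid above 0.075 m), for 0.1 s.
2. the rail is on the stub and holds the spring button pressed in (value of joint button above 0.003 m and x of rail_mid in the frame of stand above -0.215 m and angle between the x axis of rail_mid and the x axis of stand, either way round below 0.12 rad and contact force between rail and stand above 0.5 N), for 0.1 s.
At the end, for the whole second after the job is handed in: The rail is on the stub, released and at rest (under 20 mm/s), in line with it (within 8 mm sideways, 10 mm in height and 0.1 rad), its centre 102 to 158 mm from the stand's origin along the stub, and the button is up in its hole (pressed in by less than 1.5 mm) (value of joint button below 0.0015 m and x of rail_mid in the frame of stand between -0.158 and -0.102 m and y of rail_mid in the frame of stand between -0.008 and 0.008 m and z of rail_mid in the frame of stand between 0.09 and 0.108 m and angle between the x axis of rail_mid and the x axis of stand, either way round below 0.1 rad and linear speed of rail below 0.02 m/s); the robot touches nothing.
It fails at once if the rail is forced: more than 25 N between it and the stand (contact force between rail and stand above 25 N).
It fails at once if the trimmer, the guard comb or the tweezer case is moved more than 15 mm (distance of any of trimmer_mid, comb_mid, case_mid from where it was at the start of the episode above 0.015 m).
It also fails if it takes over 48 s, if anything falls off the work surface, if the arm or the gripper's body presses on something with over 40 N, if the wrist force passes 120 N, or if a joint passes its speed limit or range.

### The arm

A 6-joint arm with a two-finger parallel gripper is mounted at the origin on the work surface. World frame = base frame: x ahead of the robot, y to its left, z up, the work surface at z = 0. Lengths are in mm, angles in degrees, forces in N, time in s.
With the tool pointing down it reaches from about 300 to 850 mm from the base axis. Payload 4.2 kg.
Tool frame: the origin (TCP) lies at the centre of the arm's flange, where the gripper is bolted on; the fingertips stand 191 mm ahead of it and the grasp point (between the pads) lies 172 mm ahead of it; z points along the fingers, y is the direction in which the jaws open and shut (so a half turn about z gives the same grasp; the last joint's range is limited). The gripper opens to 91 mm and grips with 3 to 60 N. Pads are 32 mm wide; open, the fingers measure 118 mm over their backs; the gripper's body (76 mm by 178 mm) begins 60 mm behind the grasp point.
Start: joints at [-69.958, 18.312, 89.639, -0, 72.044, -1.146], TCP at [207.82, -536.129, 404.776] pointing down, gripper open.
Joint ranges: [-177.97, 177.97], [-48.28, 115.42], [12.27, 149.76], [-77.06, 257.06], [2.81, 150.46], [-146.56, 146.56]. Speed limits (degrees/s): [147.25, 147.25, 180, 180, 180, 180].

### API

Orientations are given as [roll, pitch, yaw] about the fixed x, y, z axes, in that order (R = Rz(yaw) Ry(pitch) Rx(roll)).
In Python, from workcell import status, vision, ticket gives the robot as it stands.
- The arm moves only by the shell command python3 -m jog 'ROWS' [FORCE]. ROWS is JSON, a list of rows, each a list of 7 numbers: the finger opening in m, from 0 to 0.0912, then the shift along the tool's x, y, z in m, then the turn, a rotation vector about the tool's x, y, z in rad. A call has 1 to 12 rows; each row shifts and turns the commanded pose from where the row before left it, along the tool's axes as they then stand; what a row does not reach is not made up. A row lasts 1/8 s, in which the tool goes at most 62.5 mm and 10.7 degrees, less where a joint would pass 70% of its speed; a pose out of reach is approached as far as the arm can. A call with a gripper value outside its range is refused whole. The fingers move at their own pace and stop on an object; FORCE is the grip in N (left out, the last holds). Time passes only in rows, so rows that do not move let the fingers close. It gives the time, the measured TCP pose, the force and the opening at its end, in the units of the state.
- status.state(): the state, without advancing time (a new reading comes with each control period).
- vision.grab_frame(name): name is "scene" or "top" or "wrist"; returns a dict with "color" (420x560x3 uint8, blue, green, red), "depth" (420x560 float32, mm along the optical axis (not along the pixel's ray), 0 where there is no reading), "fov_y" (degrees; the focal length in pixels is half the picture's height over the tangent of half this angle, whatever the lens; pixels are square), "cx", "cy" (the principal point, pixels), "pose" (4x4, takes a point from camera to world coordinates). Camera axes: x right, y down, z forward; pixel columns grow to the right and rows downward; lengths in mm; the calibration is good to about 2 mm. A picture is of the moment at which its call begins.
- ticket.job_done(): hands the job in, once; it reports no verdict.
Trained networks look in the newest picture that a camera, given by its name, has taken for a name from the list of things; names that differ only in an ending like _2 or _b are one class to them, and where a whole thing is asked for, a point or a joint stands for the part that bears it (a point fixed in the world has none). Each returns a list of dicts, best first, with "p" (0 to 1); they miss things now and then, are a little off and sometimes report something else, mostly with a low value. They report only what shows in the picture. A call takes as long as a camera call. They do not tell look-alikes from the thing itself.
- vision.find_in(camera, label): "location" ([x, y, z] in mm, in world coordinates, good to about 4 mm: the middle of the surface that is visible of it).
- vision.silhouettes(camera, label): "pixels" (420x560 bool, what is visible of it).
The state is a dict: "time_s": time; "qpos": joint angles; "qvel": joint speeds; "effort": joint torques, N m; "ee_pos": TCP position; "ee_rot": TCP orientation; "force": force on the tool from outside, world axes, zero at the start; "torque": the same for the moment, N m; "gripper_width": finger opening in mm.
Only numpy, scipy, OpenCV 4.12 (cv2) and the standard library are available. Lean on these libraries where they do the work, as an engineer would, in place of code of your own. Each camera call takes 0.05 s, during which the arm holds its last target.

## Working session

There is one attempt and no reset: what is moved stays moved. The work goes in short steps, Python scripts to look and compute and a shell command to move; the robot and the scene stay as the last step left them, time stands still between calls to the robot, and variables do not carry over. Pictures are saved under pics/ and viewed, and the job is handed in when it is done.

```bash
ls; mkdir -p pics
python3 - <<'E'
from workcell import status, vision
import cv2, numpy as np
for n in ["scene","top","wrist"]:
    f=vision.grab_frame(n); cv2.imwrite(f"pics/{n}0.png",f["color"]); np.savez(f"pics/{n}0.npz",**{k:v for k,v in f.items()})
    print(n,f["fov_y"],f["cx"],f["cy"],np.round(f["pose"],3).tolist())
    for l in ["rail_mid","rail_hole","rail_mouth","stand","stub_root","button","rest","trimmer_mid","comb_mid","case_mid"]:
        print(l,[(np.round(d["location"]).tolist(),round(d["p"],2)) for d in vision.find_in(n,l)])
print(status.state())
E
```

```text
pics
scene 53.20020374552107 281.2474673277921 209.2233229151083 [[0.696, 0.601, -0.393, 876.763], [0.718, -0.592, 0.366, -402.749], [-0.013, -0.536, -0.844, 856.11], [0.0, 0.0, 0.0, 1.0]]
rail_mid [([330.0, -207.0, 25.0], 0.87), ([529.0, -188.0, 66.0], 0.86), ([580.0, -414.0, 19.0], 0.79), ([729.0, 74.0, 11.0], 0.58)]
rail_hole [([524.0, -188.0, 64.0], 0.9), ([325.0, -208.0, 24.0], 0.71), ([581.0, -418.0, 23.0], 0.7)]
rail_mouth [([330.0, -206.0, 22.0], 0.95), ([582.0, -414.0, 22.0], 0.65), ([528.0, -180.0, 65.0], 0.62)]
stand [([565.0, 191.0, 10.0], 0.65), ([400.0, 234.0, 7.0], 0.58)]
stub_root [([566.0, 188.0, 9.0], 0.93), ([403.0, 234.0, 6.0], 0.83), ([401.0, 23.0, 12.0], 0.16)]
button []
rest [([540.0, -188.0, 8.0], 0.64)]
trimmer_mid [([752.0, -92.0, 99.0], 0.91)]
comb_mid [([402.0, 24.0, 16.0], 0.59)]
case_mid [([729.0, 73.0, 10.0], 0.74)]
top 42.19644272258415 274.88375553329666 212.08107686542442 [[-0.023, -0.988, 0.152, 331.172], [-1.0, 0.023, 0.001, -78.928], [-0.004, -0.152, -0.988, 1263.264], [0.0, 0.0, 0.0, 1.0]]
rail_mid [([568.0, -413.0, 24.0], 0.97), ([317.0, -197.0,
[... 873 characters left out ...]
est []
trimmer_mid []
comb_mid []
case_mid []
{'time_s': 1.65, 'qpos': array([-6.99578135e+01,  1.83127220e+01,  8.96404523e+01, -7.58947132e-04,
        7.20436541e+01, -1.14688678e+00]), 'qvel': array([ 0.006526  , -0.00491784,  0.02706199, -0.0911207 ,  0.06444633,
       -0.01353411]), 'effort': array([ 1.28108577e-04, -4.12345040e+01, -2.32227105e+01,  7.29150698e-02,
        3.77428788e-02,  1.65487251e-05]), 'ee_pos': array([ 207.82064485, -536.12653371,  404.75781892]), 'ee_rot': array([1.79996843e+02, 7.85330443e-04, 2.11893072e+01]), 'force': array([-0.07281042,  0.37504912, -0.01556799]), 'torque': array([-0.03071339, -0.00093637,  0.02230766]), 'gripper_width': 91.20576355444653}
```

View pics/scene0.png

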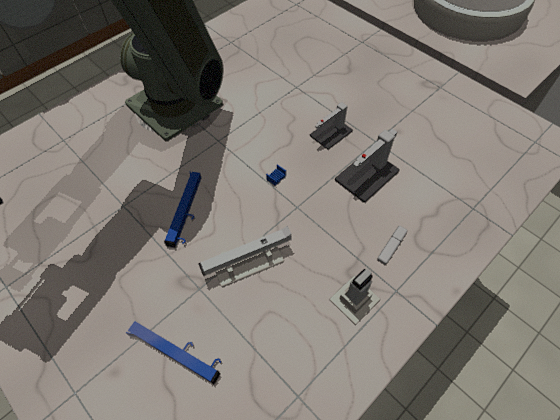

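View pics/top0.png

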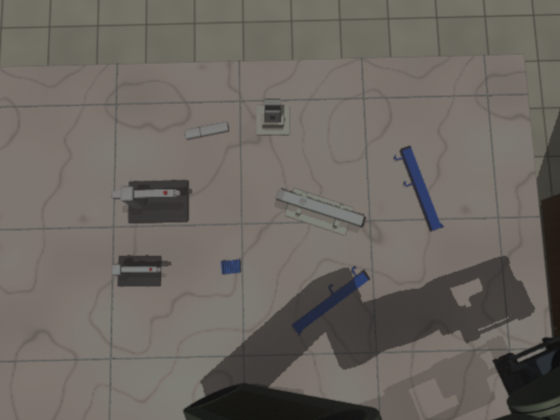

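View pics/wrist0.png

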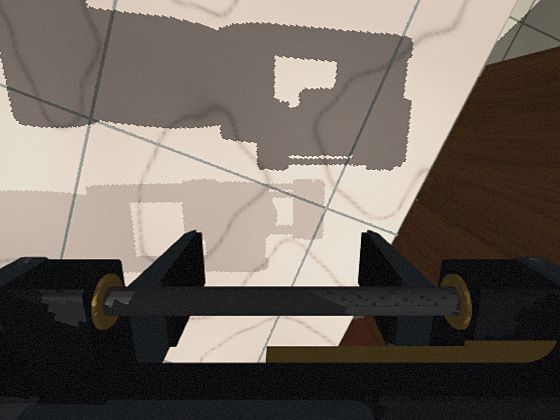

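The scene picture shows the chrome rail at (245,255), with its hole at (264,241). The blue look-alikes are at (183,208) and (175,352). The large stand is at (368,165) and the small one at (330,125). In the top picture the rail runs (363,220)→(278,196), with the mouth to the left. The stub of the large stand points right, so the push direction is about +y.

```bash
cat > h.py <<'E'
import numpy as np, cv2
def cloud(f):
    d=np.asarray(f["depth"]); h,w=d.shape
    fl=h/2/np.tan(np.radians(float(f["fov_y"]))/2)
    v,u=np.mgrid[0:h,0:w]
    P=np.stack([(u-float(f["cx"]))/fl*d,(v-float(f["cy"]))/fl*d,d],-1)
    T=np.asarray(f["pose"]); W=P@T[:3,:3].T+T[:3,3]; W[d<=0]=np.nan
    return W
def rect(xy):
    c,s,a=cv2.minAreaRect(xy.astype(np.float32)); return np.round(c,1),np.round(s,1),round(a,2)
E
python3 - <<'E'
from h import *
for n in ["top","scene"]:
    f=dict(np.load(f"pics/{n}0.npz")); W=cloud(f)
    def sel(x0,x1,y0,y1,z0,z1):
        m=(W[...,0]>x0)&(W[...,0]<x1)&(W[...,1]>y0)&(W[...,1]<y1)&(W[...,2]>z0)&(W[...,2]<z1); return m
    for nm,b in dict(ledge=(450,650,0,80,-20,20),railtop=(440,620,-320,-60,54,80),stubtop=(480,640,80,255,97,113),post=(480,640,200,320,113,125),foot=(480,640,60,300,5,14),posts2=(340,450,150,320,50,100)).items():
        m=sel(*b); p=W[m]
        if len(p)<5: print(n,nm,len(p)); continue
        ctr=p.mean(0); _,_,vt=np.linalg.svd(p[:,:2]-ctr[:2],full_matrices=False)
        t=(p[:,:2]-ctr[:2])@vt[0]
        print(n,nm,len(p),ctr.round(1),"dir",np.degrees(np.arctan2(vt[0,1],vt[0,0])).round(2),"t",t.min().round(1),t.max().round(1),"z med",np.median(p[:,2]).round(1),p[:,2].std().round(1),rect(p[:,:2]))
    c=f["color"]; 
    hsv=cv2.cvtColor(c,cv2.COLOR_BGR2HSV); red=((hsv[...,0]<8)|(hsv[...,0]>172))&(hsv[...,1]>150)&(hsv[...,2]>80)
    k,l,s,cc=cv2.connectedComponentsWithStats(red.astype(np.uint8))
    for i in range(1,k):
        if s[i,4]>3 : print("red",cc[i].round(1),s[i,4],np.nanmedian(W[l==i],0).round(1))
    r=(210,310,100,240) if n=="top" else (200,420,80,300)
    crop=c[130:240,110:390] if n=="top" else c[90:300,190:420]
    cv2.imwrite(f"pics/{n}c.png",cv2.resize(crop,None,fx=2.8,fy=2.8,interpolation=cv2.INTER_CUBIC))
E
```

```text
top ledge 2831 [549.1  40.1   1. ] dir 179.66 t -100.9 99.0 z med 1.0 2.6 (array([550. ,  39.9]), array([ 79.8, 199.9]), 89.98)
top railtop 924 [ 522.8 -180.4   63.1] dir -109.34 t -104.3 101.0 z med 63.2 2.7 (array([ 523.9, -179. ]), array([205.3,  23.4]), 70.52)
top stubtop 384 [554.4 183.9 107.9] dir -87.42 t -66.5 55.5 z med 108.7 3.5 (array([558.3, 190.1]), array([ 29.5, 122.3]), 5.45)
top post 185 [555.3 239.4 117.7] dir -99.65 t -29.4 34.1 z med 117.6 2.2 (array([555.2, 236.6]), array([29.6, 64.9]), 0.79)
top foot 1960 [552.3 186.    9.9] dir -82.16 t -116.0 132.2 z med 10.1 2.4 (array([560.5, 181.1]), array([159.4, 237.2]), 0.28)
top posts2 347 [394.5 235.1  78.5] dir -90.71 t -45.7 61.1 z med 78.5 5.6 (array([397.2, 227.3]), array([ 22.3, 106.1]), 2.98)
scene ledge 2321 [553.7  39.6  -0.9] dir -0.03 t -103.2 96.1 z med -0.9 1.6 (array([550.2,  40. ]), array([ 79.8, 199.3]), 89.96)
scene railtop 1022 [ 525.4 -184.7   61. ] dir -109.41 t -106.4 99.7 z med 61.1 2.2 (array([ 525.3, -181.1]), array([206.1,  25.3]), 70.75)
scene stubtop 352 [560.2 184.  106. ] dir -92.34 t -64.0 58.6 z med 106.8 3.5 (array([555.5, 187.2]), array([122.9,  30.7]), 86.05)
scene post 109 [558.4 236.4 115.8] dir -9.49 t -16.3 14.8 z med 115.6 1.5 (array([558.3, 237.3]), array([29.4, 29.6]), 2.47)
scene foot 1413 [565.7 180.2   8.9] dir -111.86 t -90.6 70.9 z med 8.9 1.6 (array([558.1, 193.8]), array([100.6, 142.1]), 0.05)
scene posts2 275 [399.5 234.   73.2] dir -93.34 t -43.4 62.6 z med 74.8 7.1 (array([395.6, 224.6]), array([106.1,  23.4]), 86.71)
red [363.5 155. ] 8 [557.  155.3 112.2]
```

View pics/topc.png

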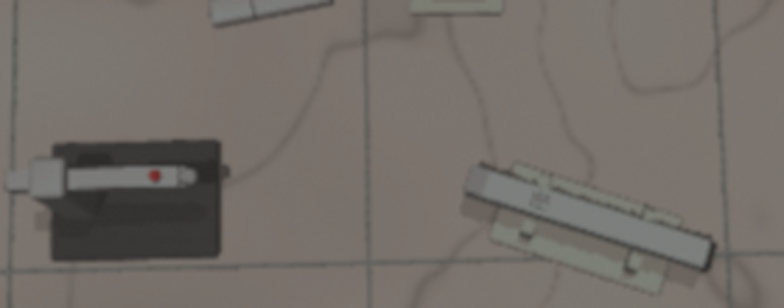

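View pics/scenec.png

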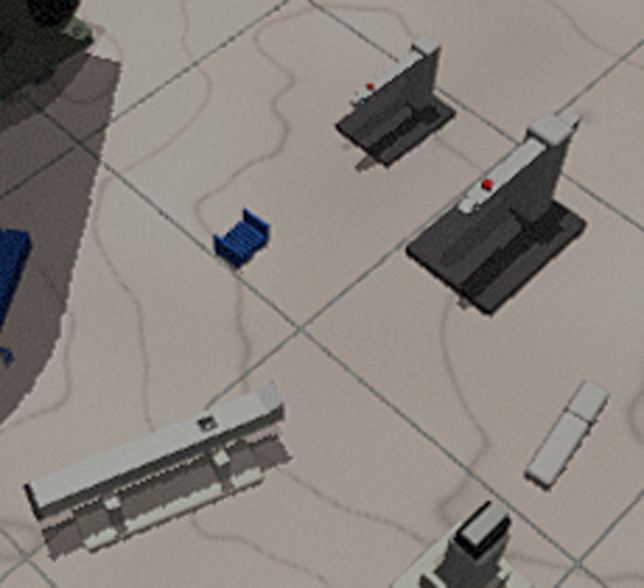

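The two cameras agree to 2–3 mm:
- **Rail:** centre about (525,-178), top at z≈62, direction 70.6°.
- **Stand:** large one, push direction about +y, post face at y≈223.5.
- **Button:** (557,155), so the stub tip is at y≈125.

I'll turn the tool first, then go above the rail.

```bash
cat >> h.py <<'E'
def delta(target, yaw):
    from workcell import status
    from scipy.spatial.transform import Rotation as R
    s=status.state(); Rc=R.from_euler('xyz',s["ee_rot"],degrees=True); Rt=R.from_euler('xyz',[180,0,yaw],degrees=True)
    print("t",s["time_s"],"pos",s["ee_pos"].round(1),"rot",s["ee_rot"].round(2),"F",s["force"].round(2),"w",round(s["gripper_width"],1))
    print("tool shift mm",Rc.inv().apply(np.array(target)-s["ee_pos"]).round(1),"in target frame",Rt.inv().apply(np.array(target)-s["ee_pos"]).round(1),"turn rad",(Rc.inv()*Rt).as_rotvec().round(4))
E
python3 -m jog '[[0.0912,0,0,0,0,0,-0.1724],[0.0912,0,0,0,0,0,-0.1724],[0.0912,0,0,0,0,0,-0.1724],[0.0912,0,0,0,0,0,-0.1724],[0.0912,0,0,0,0,0,-0.1724]]'
python3 -c "
from h import *
delta([525.4,-177.7,330],70.6)"
```

```text
time_s: 2.28
ee_pos: [207.8, -536.1, 404.8]
ee_rot: [180.0, 0.0, 70.9]
force: [0.3, 0.2, -0.1]
gripper_width: 90.9
t 2.275 pos [ 207.8 -536.1  404.8] rot [180.     0.    70.91] F [ 0.27  0.15 -0.09] w 90.9
tool shift mm [442.6 182.8  74.8] in target frame [443.6 180.5  74.8] turn rad [0.0001 0.0001 0.0053]
```

```bash
python3 -m jog '[[0.08,0.0492,0.0203,0.0083,0,0,0.0053],[0.08,0.0492,0.0203,0.0083,0,0,0],[0.08,0.0492,0.0203,0.0083,0,0,0],[0.08,0.0492,0.0203,0.0083,0,0,0],[0.08,0.0492,0.0203,0.0083,0,0,0],[0.08,0.0492,0.0203,0.0083,0,0,0],[0.08,0.0492,0.0203,0.0083,0,0,0],[0.08,0.0492,0.0203,0.0083,0,0,0],[0.08,0.0492,0.0203,0.0083,0,0,0],[0.08,0,0,0,0,0,0]]'
python3 - <<'E'
from h import *
from workcell import vision
delta([525.4,-177.7,223],70.6)
f=vision.grab_frame("wrist"); cv2.imwrite("pics/wrist1.png",f["color"]); W=cloud(f)
m=(W[...,2]>55)&(W[...,2]<80)&(abs(W[...,0]-525)<90)&(abs(W[...,1]+178)<125); p=W[m]
# exclude gripper: keep big component
k,l,s,cc=cv2.connectedComponentsWithStats(m.astype(np.uint8)); i=1+np.argmax(s[1:,4]); p=W[l==i]
ctr=p.mean(0);_,_,vt=np.linalg.svd(p[:,:2]-ctr[:2],full_matrices=False)
print(len(p),ctr,np.degrees(np.arctan2(vt[0,1],vt[0,0])),rect(p[:,:2]),np.median(p[:,2]))
for n in["rail_mid","rail_hole","rail_mouth"]: print(n,[(np.round(d["location"],1).tolist(),round(d["p"],2)) for d in vision.find_in("wrist",n)])
E
```

```text
time_s: 3.52
ee_pos: [530.8, -178.4, 329.3]
ee_rot: [-180.0, -0.0, 70.5]
force: [-0.1, 0.7, -0.9]
gripper_width: 80.5
t 3.525 pos [ 530.8 -178.4  329.3] rot [-1.7996e+02 -3.0000e-02  7.0540e+01] F [-0.13  0.68 -0.94] w 80.5
tool shift mm [ -1.2  -5.2 106.3] in target frame [ -1.1  -5.3 106.3] turn rad [-0.0006 -0.0005 -0.0011]
5149 [ 535.85289073 -152.00621642   62.25857338] -109.38971585842977 (array([ 533.4, -158.9]), array([160.7,  22.1]), 70.73) 61.97804108612692
rail_mid [([534.0, -155.6, 61.3], 0.92), ([279.7, -137.1, 19.1], 0.65), ([735.3, -89.6, 53.7], 0.25)]
rail_hole [([278.5, -131.3, 18.3], 0.71), ([534.8, -154.6, 59.4], 0.61)]
rail_mouth [([281.5, -133.3, 16.7], 0.63), ([534.0, -152.4, 60.5], 0.61)]
```

View pics/wrist1.png

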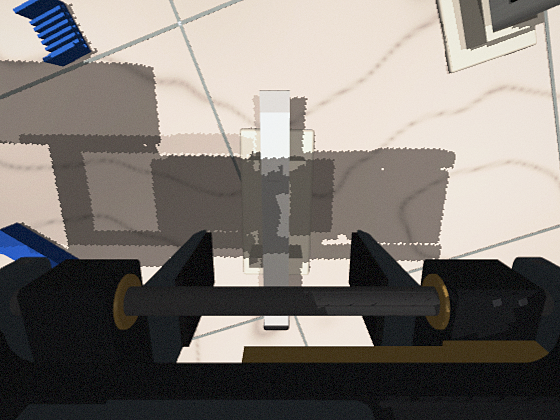

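The wrist view shows the rail vertical at column 277, between the jaws. Its mouth is at the top (row 90) and its cap at row 328. The wrist fit puts the centre at (526.9,-177.5), which agrees with the other cameras, so I'm descending.

```bash
python3 -m jog '[[0.08,-0.0006,-0.004,0.03,0,0,0],[0.07,0,0,0.03,0,0,0],[0.06,0,0,0.027,0,0,0],[0.06,0,0,0.0193,0,0,0],[0.06,0,0,0,0,0,0]]' 30
python3 -c "
from h import *
delta([526.8,-177.6,223],70.6)"
```

```text
time_s: 4.35
ee_pos: [523.9, -181.1, 222.9]
ee_rot: [-179.8, 0.0, 70.2]
force: [-0.2, -0.6, -0.5]
gripper_width: 60.0
t 4.35 pos [ 523.9 -181.1  222.9] rot [-1.7983e+02  1.0000e-02  7.0160e+01] F [-0.23 -0.6  -0.53] w 60.0
tool shift mm [ 4.2  1.5 -0.1] in target frame [ 4.2  1.6 -0.1] turn rad [-0.0029  0.0002 -0.0077]
```

```bash
python3 -m jog '[[0.05,0.0042,0.0015,0,0,0,-0.0077],[0.05,0,0,0,0,0,0],[0.015,0,0,0,0,0,0],[0.015,0,0,0,0,0,0],[0.015,0,0,0,0,0,0],[0.015,0,0,0,0,0,0]]' 35
python3 -c "
from h import *
delta([526.8,-177.6,223],70.6)"
```

```text
time_s: 5.1
ee_pos: [527.7, -176.5, 223.8]
ee_rot: [-180.0, 0.0, 70.7]
force: [-1.8, 0.5, 2.5]
gripper_width: 21.7
t 5.1 pos [ 527.7 -176.5  223.8] rot [-179.96    0.     70.71] F [-1.84  0.55  2.48] w 21.7
tool shift mm [-1.4 -0.5  0.8] in target frame [-1.4 -0.5  0.8] turn rad [-0.0007  0.      0.0019]
```

Gripped at 21.7 mm. Next I lift, turn to 90°, and check.

```bash
python3 -m jog '[[0.015,0,0,-0.01,0,0,0],[0.015,0,0,-0.02,0,0,0],[0.015,0,0,-0.025,0,0,0],[0.015,0,0,-0.02,0,0,-0.08],[0.015,0,0,0,0,0,-0.1],[0.015,0,0,0,0,0,-0.1],[0.015,0,0,0,0,0,-0.057],[0.015,0,0,0,0,0,0]]' 40
python3 -c "
from h import *
delta([557,0,285],90)"
```

```text
time_s: 6.1
ee_pos: [527.9, -176.5, 299.0]
ee_rot: [180.0, 0.0, 90.0]
force: [-0.3, 0.5, -2.4]
gripper_width: 21.8
t 6.1 pos [ 527.9 -176.5  299. ] rot [1.7998e+02 1.0000e-02 8.9980e+01] F [-0.29  0.48 -2.38] w 21.8
tool shift mm [176.6  29.   14. ] in target frame [176.5  29.1  14. ] turn rad [ 0.0003  0.0002 -0.0003]
```

```bash
python3 -m jog '[[0.015,0.02,0.004,0.002,0,0,0],[0.015,0.035,0.006,0.003,0,0,0],[0.015,0.035,0.006,0.003,0,0,0],[0.015,0.035,0.006,0.003,0,0,0],[0.015,0.03,0.005,0.003,0,0,0],[0.015,0.011,0.002,0,0,0,0],[0.015,0,0,0,0,0,0],[0.015,0,0,0,0,0,0]]'
python3 - <<'E'
from h import *
from workcell import vision
delta([557,0,285],90)
for n in["wrist","scene","top"]:
    f=vision.grab_frame(n); cv2.imwrite(f"pics/{n}2.png",f["color"]); np.savez(f"pics/{n}2.npz",**f)
f=dict(np.load("pics/scene2.npz"));cv2.imwrite("pics/scene2c.png",cv2.resize(f["color"][80:280,250:450],None,fx=3,fy=3))
E
```

```text
time_s: 7.1
ee_pos: [556.7, -11.1, 284.8]
ee_rot: [180.0, 0.0, 90.0]
force: [-0.2, -0.8, -1.5]
gripper_width: 21.8
t 7.1 pos [556.7 -11.1 284.8] rot [1.800e+02 3.000e-02 8.999e+01] F [-0.19 -0.8  -1.52] w 21.8
tool shift mm [11.1  0.3 -0.2] in target frame [11.1  0.3 -0.2] turn rad [ 0.      0.0005 -0.0002]
```

View pics/wrist2.png

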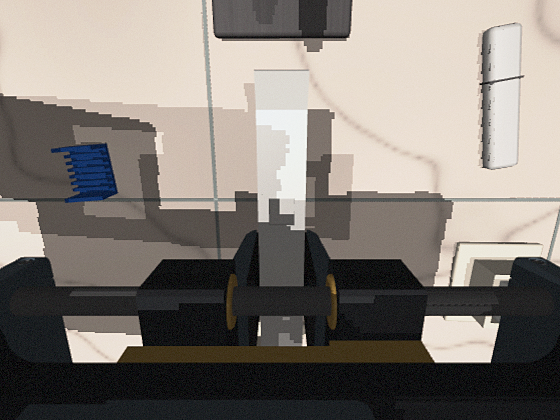

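View pics/scene2c.png

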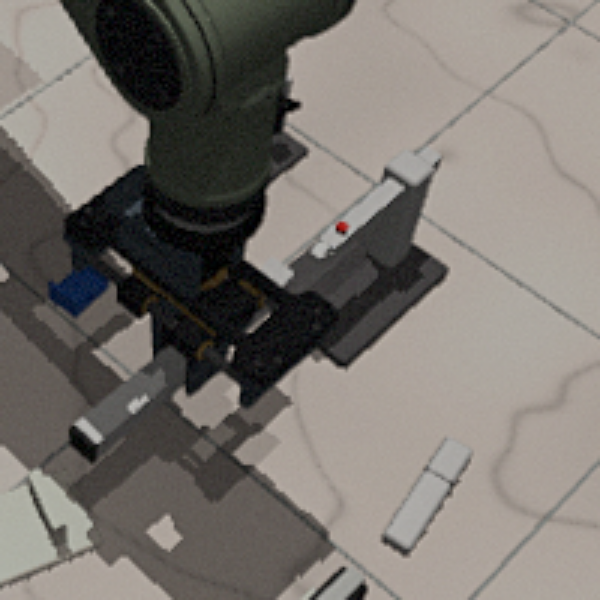

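The wrist picture shows the rail straight, with its mouth at (281,70). The stub is still out of view. I'll move closer, keeping a gap of about 15 mm, at insertion height.

```bash
python3 -m jog '[[0.015,0.008,0.0003,0.004,0,0,0],[0.015,0.008,0,0.005,0,0,0],[0.015,0.004,0,0.003,0,0,0],[0.015,0,0,0,0,0,0],[0.015,0,0,0,0,0,0]]'
python3 - <<'E'
from h import *
from workcell import vision
delta([557,10,272.8],90)
for n in["wrist","scene","top"]:
    f=vision.grab_frame(n); cv2.imwrite(f"pics/{n}3.png",f["color"]); np.savez(f"pics/{n}3.npz",**f)
f=dict(np.load("pics/scene3.npz"));a=cv2.resize(f["color"][110:230,290:430],None,fx=4,fy=4,interpolation=cv2.INTER_CUBIC);cv2.imwrite("pics/scene3c.png",a)
for n in ["wrist","scene","top"]:
    f=dict(np.load(f"pics/{n}3.npz"));W=cloud(f); X,Y,Z=W[...,0],W[...,1],W[...,2]
    for nm,y0,y1,z0,z1 in [("rail",40,93,104,120),("lip",97,115,104,124),("stubtip",118,150,100,113),("stub",140,215,104,111),("post",226,250,112,122)]:
        m=(abs(X-557)<26)&(Y>y0)&(Y<y1)&(Z>z0)&(Z<z1)
        p=W[m]
        if len(p)<8: print(n,nm,len(p)); continue
        cl=np.polyfit(p[:,1],p[:,0],1)
        print(n,nm,len(p),"x",np.percentile(p[:,0],[3,50,97]).round(1),"y",np.percentile(p[:,1],[1,99]).round(1),"z",np.median(p[:,2]).round(1),"slope deg",np.degrees(cl[0]).round(2),"tilt",np.degrees(np.polyfit(p[:,1],p[:,2],1)[0]).round(2))
E
```

```text
time_s: 7.88
ee_pos: [557.2, 9.5, 272.7]
ee_rot: [180.0, 0.0, 90.0]
force: [0.6, -0.7, -1.9]
gripper_width: 22.0
t 7.875 pos [557.2   9.5 272.7] rot [1.7999e+02 1.0000e-02 9.0030e+01] F [ 0.56 -0.67 -1.88] w 22.0
tool shift mm [ 0.5 -0.2 -0.1] in target frame [ 0.5 -0.2 -0.1] turn rad [0.0001 0.0002 0.0006]
wrist rail 5094 x [548.  558.2 568.8] y [40.6 92.8] z 110.8 slope deg -0.07 tilt -0.02
wrist lip 1622 x [548.  558.2 568.7] y [ 97.2 108.1] z 114.9 slope deg 0.34 tilt 21.85
wrist stubtip 652 x [552.8 558.2 563.9] y [127.4 135.8] z 104.6 slope deg 0.89 tilt 10.56
wrist stub 0
wrist post 0
scene rail 0
scene lip 45 x [547.6 558.2 568.8] y [ 97.1 107.3] z 113.5 slope deg 12.25 tilt 6.82
scene stubtip 71 x [549.8 559.5 566.2] y [125.6 149.7] z 105.4 slope deg 2.47 tilt 8.88
scene stub 171 x [550.  558.6 565.8] y [141.3 213.2] z 106.9 slope deg -0.96 tilt -0.05
scene post 102 x [543.3 559.6 572.8] y [226.2 249.1] z 115.9 slope deg -5.08 tilt 1.02
top rail 126 x [545.3 555.8 567. ] y [69.  92.8] z 111.7 slope deg 1.68 tilt -0.64
top lip 2
top stubtip 2
top stub 185 x [548.1 555.  563.6] y [150.1 214.1] z 108.3 slope deg 0.22 tilt 0.65
top post 159 x [540.5 554.3 569.6] y [226.2 249.3] z 117.4 slope deg -2.8 tilt 2.78
```

View pics/wrist3.png

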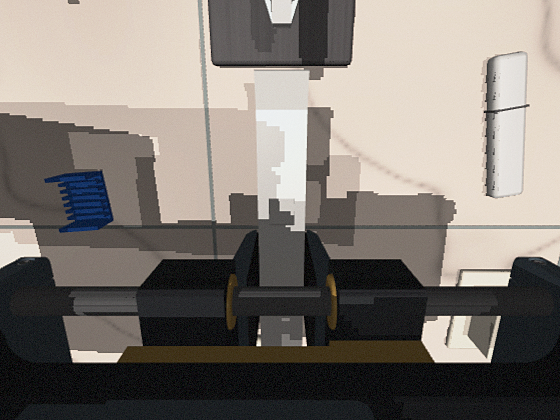

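View pics/scene3c.png

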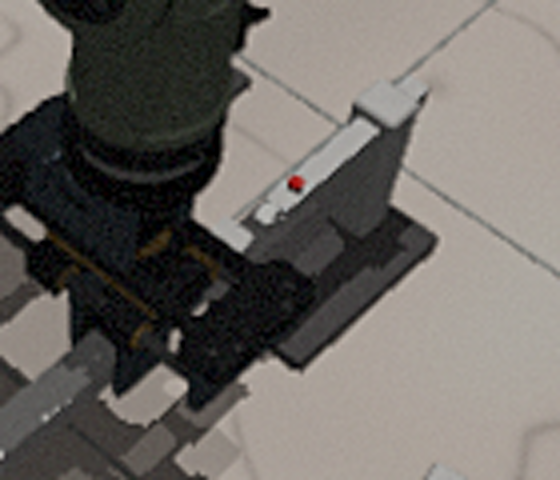

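In the wrist picture the stub tip is at (281,22) and the mouth at (281,70). Both lie at x≈558.2, so they are aligned, with the tip at y≈127 and the mouth at y≈108. The height difference between rail top and stub top also fits. I'll lower the grip force so that the pads would slip before 25 N, then slide on until just short of the button.

```bash
python3 -m jog '[[0.015,0.004,0,0,0,0,0],[0.015,0.005,0,0,0,0,0],[0.015,0.005,0,0,0,0,0],[0.015,0.005,0,0,0,0,0],[0.015,0.004,0,0,0,0,0],[0.015,0.003,0,0,0,0,0],[0.015,0.003,0,0,0,0,0],[0.015,0,0,0,0,0,0]]' 15
python3 -m jog '[[0.015,0.003,0,0,0,0,0],[0.015,0.003,0,0,0,0,0],[0.015,0,0,0,0,0,0]]'
python3 - <<'E'
from h import *
from workcell import vision
delta([557,117.7,272.8],90)
f=vision.grab_frame("wrist"); cv2.imwrite(f"pics/wrist4.png",f["color"])
f=vision.grab_frame("scene");cv2.imwrite("pics/scene4c.png",cv2.resize(f["color"][110:230,290:430],None,fx=4,fy=4,interpolation=cv2.INTER_CUBIC))
E
```

```text
time_s: 9.02
ee_pos: [557.1, 38.6, 272.7]
ee_rot: [180.0, 0.0, 90.0]
force: [0.1, -0.3, -1.5]
gripper_width: 21.9
time_s: 9.4
ee_pos: [557.1, 44.6, 272.7]
ee_rot: [180.0, 0.0, 90.0]
force: [0.5, 0.4, -1.5]
gripper_width: 22.2
t 9.4 pos [557.1  44.6 272.7] rot [180.     0.    90.04] F [ 0.47  0.45 -1.49] w 22.2
tool shift mm [73.1 -0.1 -0.1] in target frame [73.1 -0.1 -0.1] turn rad [0.0001 0.0001 0.0007]
```

View pics/wrist4.png

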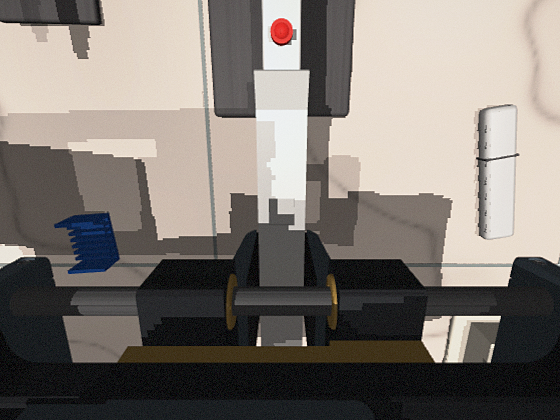

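View pics/scene4c.png

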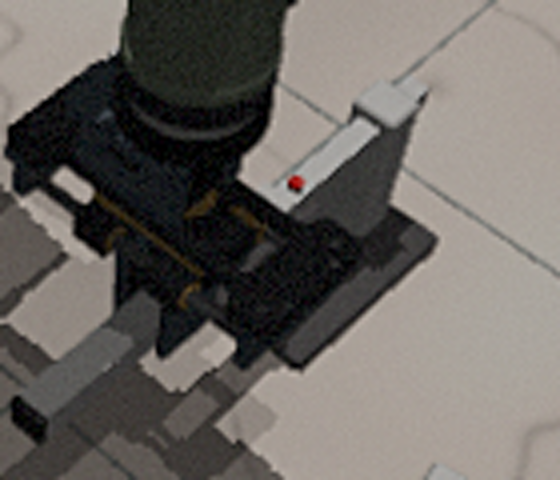

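The wrist picture shows the stub inside the mouth, with the button at (281,31) and the mouth still at row 70. Forces are near zero, so I'll start riding over the button.

```bash
python3 -m jog '[[0.015,0.003,0,0,0,0,0],[0.015,0.003,0,0,0,0,0],[0.015,0.003,0,0,0,0,0],[0.015,0.003,0,0,0,0,0]]'
python3 -m jog '[[0.015,0.002,0,0,0,0,0],[0.015,0.002,0,0,0,0,0],[0.015,0.002,0,0,0,0,0]]'
python3 -m jog '[[0.015,0.002,0,0,0,0,0],[0.015,0.002,0,0,0,0,0],[0.015,0.002,0,0,0,0,0]]'
python3 -m jog '[[0.015,0.002,0,0,0,0,0],[0.015,0.002,0,0,0,0,0],[0.015,0.002,0,0,0,0,0]]'
python3 - <<'E'
from h import *
from workcell import vision
delta([557,117.7,272.8],90)
f=vision.grab_frame("wrist"); cv2.imwrite(f"pics/wrist5.png",f["color"])
E
```

```text
time_s: 10.0
ee_pos: [557.1, 56.7, 272.7]
ee_rot: [180.0, 0.0, 90.0]
force: [-1.0, 0.0, -2.6]
gripper_width: 21.9
time_s: 10.38
ee_pos: [557.2, 62.5, 272.8]
ee_rot: [180.0, 0.0, 90.0]
force: [-0.4, -1.0, -0.2]
gripper_width: 22.0
time_s: 10.75
ee_pos: [557.2, 68.3, 272.9]
ee_rot: [180.0, 0.0, 90.0]
force: [0.1, -2.9, 0.3]
gripper_width: 22.2
time_s: 11.12
ee_pos: [557.1, 74.7, 272.8]
ee_rot: [180.0, -0.0, 90.0]
force: [-0.1, -1.8, 0.4]
gripper_width: 21.5
t 11.125 pos [557.1  74.7 272.8] rot [ 1.7999e+02 -2.0000e-02  9.0010e+01] F [-0.07 -1.84  0.41] w 21.5
tool shift mm [43.  -0.1 -0. ] in target frame [43.  -0.1 -0. ] turn rad [ 0.0001 -0.0003  0.0002]
```

View pics/wrist5.png

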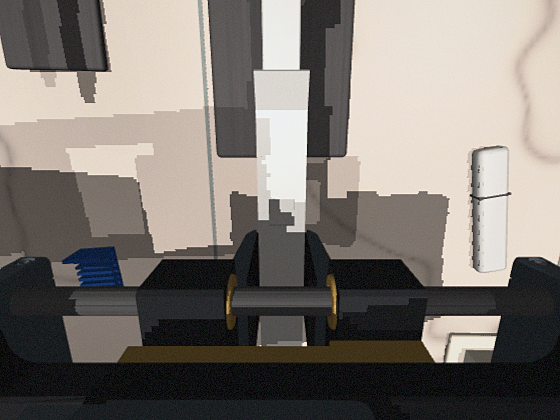

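The button is now under the rail, with only about 2–3 N of push and no slip. I'll ride on to about 8 mm short of the expected lock.

```bash
python3 -m jog '[[0.015,0.002,0,0,0,0,0],[0.015,0.002,0,0,0,0,0],[0.015,0.002,0,0,0,0,0],[0.015,0.002,0,0,0,0,0]]'
python3 -m jog '[[0.015,0.002,0,0,0,0,0],[0.015,0.003,0,0,0,0,0],[0.015,0.003,0,0,0,0,0],[0.015,0.003,0,0,0,0,0]]'
python3 -m jog '[[0.015,0.003,0,0,0,0,0],[0.015,0.003,0,0,0,0,0],[0.015,0.002,0,0,0,0,0],[0.015,0.002,0,0,0,0,0],[0.015,0,0,0,0,0,0]]'
python3 - <<'E'
from h import *
from workcell import vision
delta([557,117.7,272.8],90)
f=vision.grab_frame("wrist"); c=f["color"];cv2.imwrite(f"pics/wrist6.png",cv2.resize(c[50:250,200:360],None,fx=3,fy=3,interpolation=cv2.INTER_CUBIC))
E
```

```text
time_s: 11.68
ee_pos: [557.1, 82.6, 272.8]
ee_rot: [180.0, 0.0, 90.0]
force: [0.8, -1.9, 1.1]
gripper_width: 22.0
time_s: 12.18
ee_pos: [557.1, 93.7, 272.7]
ee_rot: [180.0, 0.0, 90.0]
force: [0.2, -2.3, 1.5]
gripper_width: 22.0
time_s: 12.8
ee_pos: [557.1, 103.9, 272.7]
ee_rot: [180.0, -0.1, 90.0]
force: [-0.4, 0.0, 1.2]
gripper_width: 22.1
t 12.8 pos [557.1 103.9 272.7] rot [ 1.7999e+02 -6.0000e-02  9.0010e+01] F [-0.4   0.01  1.25] w 22.1
tool shift mm [13.8 -0.1 -0.1] in target frame [13.8 -0.1 -0.1] turn rad [ 0.0001 -0.001   0.0002]
```

View pics/wrist6.png

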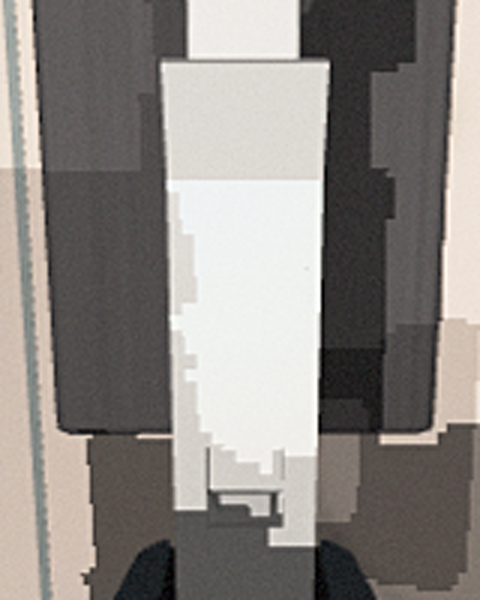

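The hole shows at crop (240,505), with the stub tip bright underneath and no red yet. From here I go in smaller steps.

```bash
python3 -m jog '[[0.015,0.002,0,0,0,0,0],[0.015,0.002,0,0,0,0,0],[0.015,0.0015,0,0,0,0,0],[0.015,0.0015,0,0,0,0,0],[0.015,0,0,0,0,0,0]]'
python3 - <<'E'
from h import *
from workcell import vision
delta([557,117.7,272.8],90)
f=vision.grab_frame("wrist"); c=f["color"];cv2.imwrite(f"pics/wrist7.png",cv2.resize(c[170:250,230:330],None,fx=6,fy=6,interpolation=cv2.INTER_CUBIC))
E
```

```text
time_s: 13.48
ee_pos: [557.1, 110.8, 272.7]
ee_rot: [180.0, -0.0, 90.0]
force: [-0.5, 1.1, 1.5]
gripper_width: 21.9
t 13.475 pos [557.1 110.8 272.7] rot [ 1.7999e+02 -4.0000e-02  9.0020e+01] F [-0.51  1.07  1.53] w 21.9
tool shift mm [ 6.9 -0.1 -0.1] in target frame [ 6.9 -0.1 -0.1] turn rad [ 0.0001 -0.0007  0.0003]
```

View pics/wrist7.png

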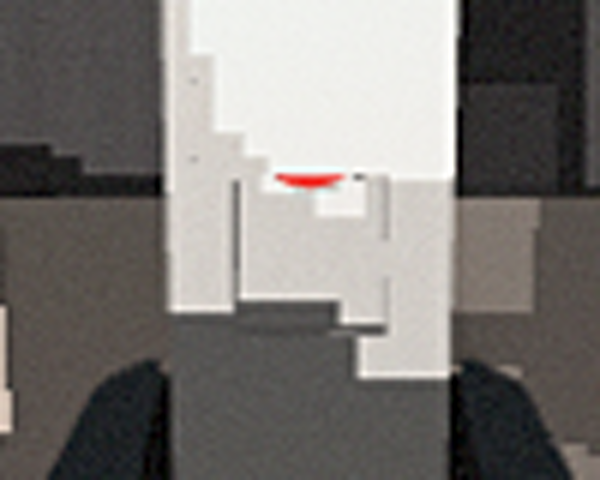

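A sliver of red is at the mouth-side edge of the hole, at crop (310,180). The button is entering the hole but is still pressed. Roughly 7–8 mm remain, so I'll use 1 mm rows with checks.

```bash
python3 -m jog '[[0.015,0.0015,0,0,0,0,0],[0.015,0.0015,0,0,0,0,0],[0.015,0.001,0,0,0,0,0],[0.015,0.001,0,0,0,0,0]]'
python3 -m jog '[[0.015,0.001,0,0,0,0,0],[0.015,0,0,0,0,0,0]]'
python3 - <<'E'
from h import *
from workcell import vision
delta([557,117.7,272.8],90)
f=vision.grab_frame("wrist"); c=f["color"];cv2.imwrite(f"pics/wrist8.png",cv2.resize(c[170:250,230:330],None,fx=6,fy=6,interpolation=cv2.INTER_CUBIC))
E
```

```text
time_s: 14.02
ee_pos: [557.1, 115.6, 272.7]
ee_rot: [180.0, -0.0, 90.0]
force: [0.1, -0.4, 0.9]
gripper_width: 21.5
time_s: 14.28
ee_pos: [557.1, 116.5, 272.7]
ee_rot: [-180.0, 0.0, 90.0]
force: [-0.2, -0.8, -0.3]
gripper_width: 21.9
t 14.275 pos [557.1 116.5 272.7] rot [-180.      0.     90.03] F [-0.22 -0.79 -0.3 ] w 21.9
tool shift mm [ 1.2 -0.1 -0.1] in target frame [ 1.2 -0.1 -0.1] turn rad [-0.      0.0001  0.0004]
```

View pics/wrist8.png

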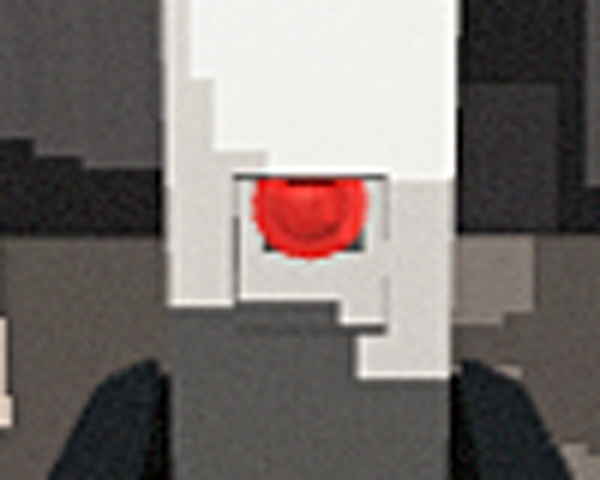

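About 7 of the button's 9 mm now shows in the hole, still under the edge. I'll keep going 1 mm at a time.

```bash
python3 -m jog '[[0.015,0.001,0,0,0,0,0],[0.015,0,0,0,0,0,0]]'
python3 -m jog '[[0.015,0.001,0,0,0,0,0],[0.015,0,0,0,0,0,0]]'
python3 - <<'E'
from h import *
from workcell import vision
delta([557,117.7,272.8],90)
f=vision.grab_frame("wrist"); c=f["color"];cv2.imwrite(f"pics/wrist9.png",cv2.resize(c[170:250,230:330],None,fx=6,fy=6,interpolation=cv2.INTER_CUBIC))
W=cloud(f);hsv=cv2.cvtColor(c,cv2.COLOR_BGR2HSV); red=((hsv[...,0]<8)|(hsv[...,0]>172))&(hsv[...,1]>150)&(hsv[...,2]>120); red[:170]=0;red[250:]=0
print(red.sum(),np.nanpercentile(W[red],[5,50,95],axis=0).round(1), "rail top z",np.nanmedian(W[100:160,270:295,2]).round(1))
E
```

```text
time_s: 14.58
ee_pos: [557.1, 117.7, 272.6]
ee_rot: [-180.0, -0.0, 90.0]
force: [-0.1, 1.3, -1.8]
gripper_width: 22.0
time_s: 14.82
ee_pos: [556.9, 118.5, 272.3]
ee_rot: [-179.9, 0.0, 90.0]
force: [0.1, 0.1, -1.5]
gripper_width: 22.2
t 14.825 pos [556.9 118.5 272.3] rot [-1.7995e+02  2.0000e-02  9.0040e+01] F [ 0.1   0.08 -1.55] w 22.2
tool shift mm [-0.8  0.1 -0.5] in target frame [-0.8  0.1 -0.5] turn rad [-0.0009  0.0003  0.0007]
285 [[554.6 154.2 111.5]
 [558.2 158.2 112.7]
 [561.9 161.4 114.1]] rail top z 111.1
```

View pics/wrist9.png

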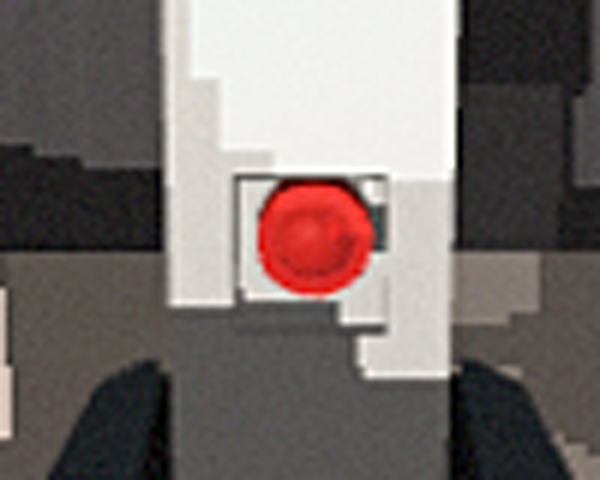

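The full red button is up in the hole at crop (315,238). Its top is at z≈114 against 111 for the rail top, and the vertical force is back to rail weight, so it has popped. I'll nudge 0.7 mm to centre it and do a small tug check, then release.

```bash
python3 -m jog '[[0.015,0.0007,0,0,0,0,0],[0.015,0,0,0,0,0,0]]'
python3 -m jog '[[0.03,0,0,0,0,0,0],[0.045,0,0,0,0,0,0],[0.055,0,0,0,0,0,0],[0.055,0,0,0,0,0,0]]'
python3 - <<'E'
from h import *
from workcell import vision
delta([557,117.7,272.8],90)
f=vision.grab_frame("wrist"); c=f["color"];cv2.imwrite(f"pics/wrist10.png",c)
E
```

```text
time_s: 15.12
ee_pos: [557.1, 119.2, 272.7]
ee_rot: [-180.0, 0.0, 90.0]
force: [0.3, 0.9, -2.0]
gripper_width: 21.8
time_s: 15.62
ee_pos: [557.1, 119.1, 272.9]
ee_rot: [180.0, 0.0, 90.0]
force: [0.2, -0.5, 0.8]
gripper_width: 54.6
t 15.625 pos [557.1 119.1 272.9] rot [179.99   0.    90.02] F [ 0.23 -0.55  0.82] w 54.6
tool shift mm [-1.4 -0.1  0.1] in target frame [-1.4 -0.1  0.1] turn rad [0.0003 0.     0.0004]
```

View pics/wrist10.png

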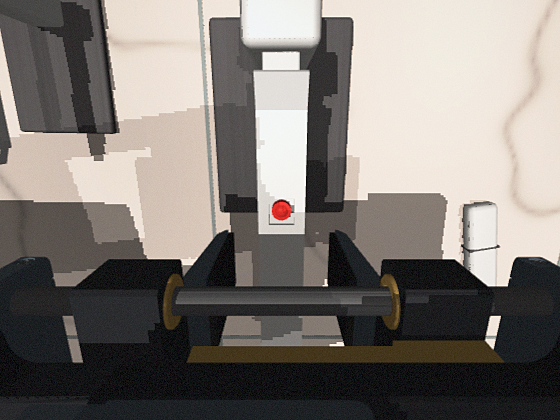

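The jaws are clear and the rail stays on the stub with the button up at (281,210). I'm retreating straight up.

```bash
python3 -m jog '[[0.055,0,0,-0.01,0,0,0],[0.055,0,0,-0.02,0,0,0],[0.055,0,0,-0.025,0,0,0],[0.055,0,0,-0.03,0,0,0],[0.055,0,0,-0.03,0,0,0],[0.055,0,0,-0.02,0,0,0],[0.055,-0.02,0,0,0,0,0],[0.055,-0.03,0,0,0,0,0],[0.055,0,0,0,0,0,0],[0.055,0,0,0,0,0,0]]'
python3 - <<'E'
from h import *
from workcell import vision
delta([557,117.7,272.8],90)
for n in ["wrist","scene"]:
    f=vision.grab_frame(n); c=f["color"];W=cloud(f)
    cv2.imwrite(f"pics/{n}11.png",c if n=="wrist" else cv2.resize(c[80:280,250:450],None,fx=3,fy=3))
    hsv=cv2.cvtColor(c,cv2.COLOR_BGR2HSV); red=((hsv[...,0]<8)|(hsv[...,0]>172))&(hsv[...,1]>150)&(hsv[...,2]>80)&(abs(W[...,0]-557)<20)&(abs(W[...,1]-157)<20)
    print(n,"red",red.sum(),np.nanpercentile(W[red],[5,50,95],axis=0).round(1) if red.any() else "")
    m=(abs(W[...,0]-557)<20)&(W[...,1]>15)&(W[...,1]<205)&(W[...,2]>108)&(W[...,2]<120); p=W[m]
    if len(p)>10:
        print("x",np.percentile(p[:,0],[3,50,97]).round(1),"y",np.percentile(p[:,1],[.5,99.5]).round(1),"z",np.median(p[:,2]).round(1),"tilt",np.degrees(np.polyfit(p[:,1],p[:,2],1)[0]).round(2),"yaw",np.degrees(np.polyfit(p[:,1],p[:,0],1)[0]).round(2))
for l in ["trimmer_mid","comb_mid","case_mid"]: print(l,[(np.round(d["location"]).tolist(),round(d["p"],2)) for d in vision.find_in("scene",l)])
E
```

```text
time_s: 16.92
ee_pos: [557.0, 68.7, 407.1]
ee_rot: [-179.9, -0.0, 90.0]
force: [-0.0, 0.1, -0.3]
gripper_width: 54.9
t 16.925 pos [557.   68.7 407.1] rot [-1.7993e+02 -1.0000e-02  8.9970e+01] F [-0.02  0.1  -0.29] w 54.9
tool shift mm [ 49.    0.2 134.3] in target frame [ 49.    0.  134.3] turn rad [-0.0013 -0.0001 -0.0006]
wrist red 87 [[555.3 154.1 111.4]
 [558.6 157.8 112.6]
 [561.9 160.9 113.9]]
x [548.2 558.6 568.9] y [ 37.1 204.6] z 109.9 tilt 1.35 yaw -0.03
scene red 8 [[553.6 153.9 108.9]
 [556.5 155.5 110.8]
 [559.3 160.2 113.9]]
x [547.7 560.1 568.9] y [ 18.7 204.5] z 109.3 tilt 0.69 yaw 0.73
trimmer_mid [([752.0, -91.0, 99.0], 0.63)]
comb_mid [([398.0, 26.0, 15.0], 0.59)]
case_mid [([752.0, -96.0, 100.0], 0.75), ([729.0, 75.0, 13.0], 0.59)]
```

View pics/wrist11.png

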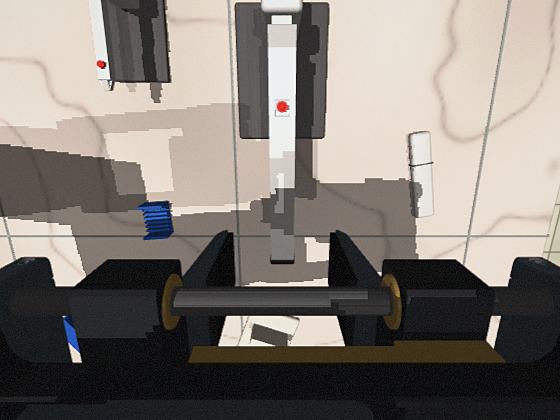

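View pics/scene11.png

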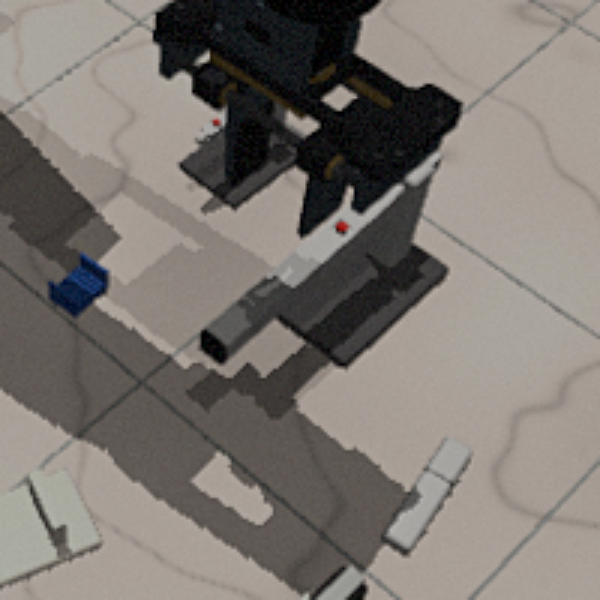

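Both pictures show the rail locked on, with the button up at (282,106) in the wrist view, a sag of about 1° and the gripper clear. Handing in.

```bash
python3 -c "
from workcell import ticket,status
print(ticket.job_done()); print(status.state()['time_s'])"
```

```text
the job is handed in; nothing more can be done
None
the job is handed in; nothing more can be done
```

The chrome rail is locked on the large stand's stub with the red button up in its hole. The gripper has let go and moved clear, and I handed the job in at about 17 s of the 48 s allowed.

I gripped the rail at its centre, lifted it off the rest, lined it up with the stub and slid it on with a light 15 N grip. The push readings at the end of each move never passed about 3 N. I went in 1 mm steps at the end and stopped once the button had popped up.

**Last checks**
- **Button:** its top is at z ≈ 114 mm in both the wrist and scene pictures, against about 113.7 mm when fully up. The rail top is at about 110–111 mm.
- **Rail position:** its centre is about 106 mm from the post face along the stub, roughly 4 mm inside the 102 mm limit.
- **Alignment:** the rail sags about 1.4°, with almost no sideways angle in the wrist picture. The scene camera gave 0.7° for both.
- **Other objects:** the trimmer, guard comb and tweezer case were each found within about 4 mm of where they started. For the case, the network's top answer was actually the trimmer. Its second answer matched the case's place, and the picture agrees.

I did not do the tug check I mentioned before releasing. I nudged the rail forward 0.7 mm to centre the button, and the push reading stayed near zero.

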